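Nip a bead in the coarse/fine bead vise

ROBOT

A 6-joint arm with a two-finger parallel gripper is mounted at the origin on the work surface. World frame = base frame: x ahead of the robot, y to its left, z up, the work surface at z = 0. Lengths are in mm, angles in rad, forces in N, time in s.
With the tool pointing down it reaches from about 400 to 925 mm from the base axis. Payload 3.4 kg.
Tool frame: the origin (TCP) lies at the centre of the arm's flange, where the gripper is bolted on; the fingertips stand 173 mm ahead of it and the grasp point (between the pads) lies 155 mm ahead of it; z points along the fingers, y is the line along which they close (so a half turn about z gives the same grasp; the last joint's range is limited). The gripper opens to 85 mm and grips with 20 to 120 N. Pads are 22 mm wide; open, the fingers measure 114 mm over their backs; the gripper's body (76 mm by 85 mm) begins 54 mm behind the grasp point. The pads swing forward as they close: fully open they stand 13 mm farther back than shut.
Start: joints at [-1.228, 0.307, 1.506, -0, 1.328, -0.073], TCP at [232.233, -526.023, 404.705] pointing down, gripper open.
Joint ranges: [-3.12, 3.12], [-1.05, 2.28], [0.14, 2.33], [-1.42, 4.57], [0.1, 2.73], [-2.68, 2.68]. Speed limits (rad/s): [2.57, 2.57, 3.14, 3.14, 3.14, 3.14].

INTERFACE

Orientations are given as a unit quaternion [w, x, y, z].
In Python, from rig import manip gives the robot as it stands.
- The arm moves only by the tool jog_arm, never from a script. Its argument "motion" is a list of rows, each a list of 3 entries, a list of its own where there are three numbers: the shift along the tool's x, y, z in cm, then the turn about the tool's z in degrees, then the opening, from 0 (shut) to 1 (fully open). In form: [[[dx, dy, dz], roll, hand], ...]. A call has 1 to 12 rows; each row shifts and turns the commanded pose from where the row before left it, along the tool's axes as they then stand; what a row does not reach is not made up. A row lasts 1/12 s, in which the tool goes at most 41.7 mm and 7.16 degrees, less where a joint would pass 70% of its speed; a pose out of reach is approached as far as the arm can. A call is refused whole if a number of a shift passes 4.17 or a number of a turn 7.16, either way. A call with a gripper value outside its range is refused whole. The fingers move at their own pace and stop on an object; the grip force is fixed at half the most. Time passes only in rows, so rows that do not move let the fingers close. It gives the time, the measured TCP pose, the force, the opening and the grip force at its end, in the units of the state.
- manip.get_state(): the state, without advancing time (a new reading comes with each control period).
- manip.get_image(name): name is "side" or "top"; returns the picture (384x512x3 uint8, blue, green, red); there is no depth.
- manip.camera_model(name): a dict with "fovy" (degrees; the focal length in pixels is half the picture's height over the tangent of half this angle, whatever the lens; pixels are square), "cx", "cy" (the principal point, pixels), "rvec" (rotation vector, rad) and "tvec" (3), from world to camera coordinates, as OpenCV has them. Camera axes: x right, y down, z forward; pixel columns grow to the right and rows downward; lengths in mm; the calibration is good to about 2 mm. A picture is of the moment at which its call begins. camera_model takes no time and is no camera call.
- manip.hand_in(): hands the job in; it is judged then, once.
The state is a dict: "t": time; "joint_positions": joint angles; "joint_velocities": joint speeds; "effort": joint torques, N m; "ee_pos": TCP position; "tool_rot": TCP orientation; "wrist_force": force on the tool from outside, world axes, zero at the start; "moment": the same for the moment, N m; "opening": finger opening in mm; "finger_force": force on a finger pad.
Only numpy, scipy, OpenCV 4.12 (cv2) and the standard library are available. Lean on these libraries where they do the work, as an engineer would, in place of code of your own. Each camera call takes 0.05 s, during which the arm holds its last target. There are 200 camera calls.

TASK

Turn only the wide lower ring of the bead vise clockwise until its pointer lines up with the steel stud. Then, leaving the ring on its mark, turn only the small upper knob clockwise, by feel, until the sprung jaw has pushed the ceramic bead hard against the back stop and you feel the knob start to push back against your fingers (a jaw force of about 12 N); then let go, so that the bead stays held. The bead is fragile and cracks above 20 N, and the other things on the table are to stay where they are.

Things in the scene. Friction and masses are not known exactly. Their poses are not given: they have to be found in the camera images.
- vise: grey metal bead vise fixed to the table. Origin on the table under the common axis of ring and knob. Housing 90 x 90 mm, 45 mm high, centred there; along its +y a track 70 mm wide runs to y = 190 mm with sprung jaw, bead and back stop on it, none above 46 mm high. The ring draws the stop towards the housing; the knob drives the jaw away from it (+y). A spring of 5 N/mm, 9 mm of stroke, is behind the jaw's rubber pad.
- axis (a point): point on the common vertical axis of ring and knob, half-way up the knob, 84 mm above the table. Knob: black fluted cylinder, diameter 22 mm, z = 68.5 to 99 mm. Ring, directly under it: black fluted disc, diameter 58 mm, z = 48 to 68 mm. They turn separately; both are round, so they can be gripped at any yaw
- ring (a joint): angle of the wide lower ring, rad, grows clockwise seen from above, 0 to 2.4; starts at 0.3 to 0.9; at 1.5 its pointer faces the stud (on its mark within 0.15). Clockwise brings the back stop nearer, 10 mm per rad. It has a friction of about 0.24 N m, and stays where it is left
- knob (a joint): angle of the small upper knob, rad, grows clockwise seen from above, 0 to 4.5; starts at 0.2 to 0.6. Jaw 10 mm per rad. With the ring at 1.5 the bead meets the stop at a knob angle anywhere from 1.2 to 2.2; then each 0.1 rad adds 5 N. Jaw force adds 0.01 N m per N (anticlockwise) to what turning it free, in the same way, gives. Its friction (0.11 N m) keeps it where it is left up to 11 N; beyond that it slips back to 11 N
- ring_pointer (a point): outer end of the raised pointer bar (13 x 3 mm, 1 mm high) on the top face of the ring, 26 mm from the axis
- knob_pointer (a point): outer end of the pointer bar on the knob's top face, 10 mm from the axis
- stud (a point): top of the small steel stud (6 mm diameter, 6 mm high) on the housing's top, 39 mm from the axis along the vise's +x
- backstop: back stop: aluminium block across the track, on two side bars, moved by the ring. Origin: the vise's, shifted along its y. Before it lies the loose bead, a white ceramic tube 16 mm wide, 30 mm long, along y. Its steel face to the bead sits on a set screw: at ring 1.5 the face is anywhere from y = 132 to 142 mm, which is not measured
- ramekin: white ceramic ramekin, 68 mm wide, 42 mm high, standing near the vise; leave alone. Origin under its centre
- pliers: stainless round-nose pliers lying flat beside the vise, about 120 mm long, 12 mm high; leave alone. Origin under the pivot
- bead_jar: glass bead jar with metal lid, 64 mm wide, 85 mm high; leave alone. Origin under its centre
- spool: wooden spool, 44 mm wide, 30 mm high; leave alone. Origin under its centre

How it is judged:
By the outcome, as a careful person would: the job done as asked, in the order asked, and still so for the second after the job is handed in, with the robot touching nothing.
It also fails if it takes over 72 s, if anything falls off the work surface, if the arm or the gripper's body presses on something with over 40 N, if the wrist force passes 120 N, or if a joint passes its speed limit or range.

## Working session

There is one attempt and no reset: what is moved stays moved. The work goes in short steps, Python scripts to look and compute and a tool call to move; the robot and the scene stay as the last step left them, time stands still between calls to the robot, and variables do not carry over. Pictures are saved under pics/ and viewed, at most 10 in all, crops included, and the job is handed in when it is done.

Besides the shell and the picture viewer there is one more tool, called after "Request:" as name([rows], argument=value, ...), one row to a line, values as JSON. jog_arm: Moves the arm, as the interface text tells. Its arguments: {"type":"object","properties":{"motion":{"type":"array"}},"required":["motion"]}

```bash
mkdir -p pics; python3 - <<'E'
from rig import manip
import cv2
for n in("top","side"):
    cv2.imwrite(f"pics/{n}0.png",manip.get_image(n)); print(manip.camera_model(n))
print(manip.get_state())
E
```

```text
{'fovy': 42.16172592041746, 'cx': 256.38911823145514, 'cy': 194.09283412379017, 'rvec': array([ 2.11886225, -2.11776193,  0.16536545]), 'tvec': array([ 211.61326243,  536.7985527 , 1202.81167119])}
{'fovy': 44.87616902248992, 'cx': 253.7827686357585, 'cy': 187.52507654560335, 'rvec': array([ 0.3230406 , -2.77193094,  1.17827813]), 'tvec': array([ 567.17113685,    5.84172256, 1201.8556493 ])}
{'t': 0.1, 'joint_positions': array([-1.22853148e+00,  3.07508871e-01,  1.50751210e+00,  6.48693448e-06,
        1.32840704e+00, -7.35125096e-02]), 'joint_velocities': array([ 0.0010521 , -0.00128631, -0.00338072,  0.00093932, -0.00166986,
        0.00074548]), 'effort': array([-5.08197245e-04, -4.58530498e+01, -2.52606529e+01, -2.36028118e-04,
        5.57507970e-03, -1.47116521e-05]), 'ee_pos': array([ 232.11669911, -525.74704661,  403.87830981]), 'tool_rot': array([-9.09824727e-04,  9.78468609e-01,  2.06393649e-01, -1.19823418e-04]), 'wrist_force': array([ 0.33699255,  0.6330435 , -0.00496162]), 'moment': array([0.02891135, 0.04011893, 0.01265063]), 'finger_force': 0.0, 'opening': 85.05839279465808}
```

View pics/top0.png

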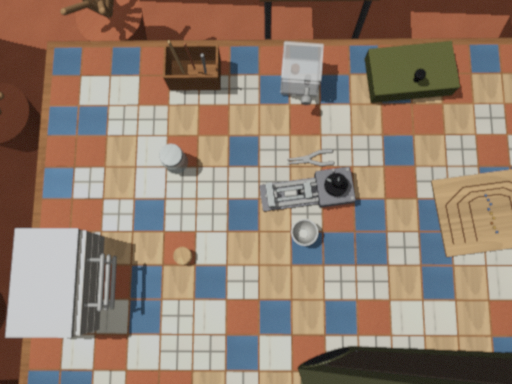

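View pics/side0.png

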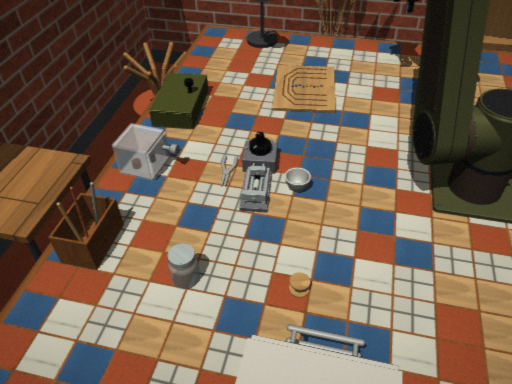

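The top view shows the vise with its knob near (336,183) and its track running left to about (265,195). The ramekin is at (305,233) and the pliers at (312,158). In the side view the knob is near (260,143). I'll enlarge the vise and cast some rays.

```bash
cat > h.py <<'E'
import numpy as np,cv2
from rig import manip
def cam(n):
    m=manip.camera_model(n); R=cv2.Rodrigues(m['rvec'])[0]; f=192/np.tan(np.radians(m['fovy']/2))
    return R,m['tvec'],f,m['cx'],m['cy']
def ray(n,u,v):
    R,t,f,cx,cy=cam(n); d=R.T@np.array([(u-cx)/f,(v-cy)/f,1]); return -R.T@t,d
def onz(n,u,v,z):
    c,d=ray(n,u,v); return c+d*(z-c[2])/d[2]
def proj(n,p):
    R,t,f,cx,cy=cam(n); q=R@np.array(p,float)+t; return np.array([cx+f*q[0]/q[2],cy+f*q[1]/q[2]])
E
python3 - <<'E'
from h import *
t=cv2.imread('pics/top0.png'); s=cv2.imread('pics/side0.png')
a=cv2.resize(t[145:245,255:365],None,fx=5,fy=5,interpolation=cv2.INTER_CUBIC)[:, :]
b=cv2.resize(s[120:215,215:325],None,fx=5,fy=5,interpolation=cv2.INTER_CUBIC)
cv2.imwrite('pics/ct.png',a);cv2.imwrite('pics/cs.png',b)
print(onz('top',336,183,84),onz('top',320,184,45),onz('top',263,197,20),onz('side',260,143,84),onz('top',305,233,42))
E
```

```text
[557.9144664   16.28425679  84.        ] [563.31257346  51.20507304  45.        ] [534.48788058 195.52957593  20.        ] [557.64794408  32.05887538  84.        ] [439.47314325  90.66319416  42.        ]
```

View pics/ct.png

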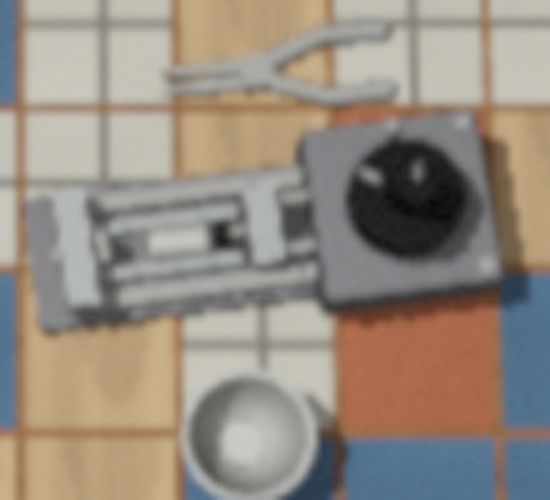

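View pics/cs.png

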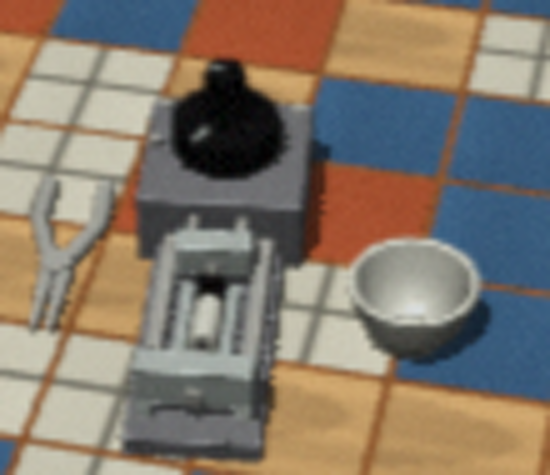

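The top crop shows the ring disc centred near crop (407,197) and its pointer, a bright bar, near (368,174). The knob pointer is near (418,170), the stud near (392,125), and the housing corners near (302,135), (485,113), (500,275) and (325,305). The side crop shows the knob standing on the ring at (225,75).

```bash
python3 - <<'E'
from h import *
t=cv2.imread('pics/top0.png'); s=cv2.imread('pics/side0.png')
C=lambda u,v:(u/5+255-.4,v/5+145-.4)
# ring: dark blob
g=t.max(2); m=np.zeros_like(g); m[160:206,318:356]=(g[160:206,318:356]<60)
k,_=cv2.findContours(m,cv2.RETR_EXTERNAL,cv2.CHAIN_APPROX_NONE); k=max(k,key=cv2.contourArea)
e=cv2.minEnclosingCircle(k); print('circ',e,cv2.fitEllipse(k))
O=onz('top',*e[0],64); print('ring centre',O)
cs=[onz('top',*C(u,v),45)for u,v in[(302,135),(485,113),(500,275),(325,305)]]
print('housing c',np.mean(cs,0),[np.linalg.norm(cs[i]-cs[i-1])for i in range(4)])
st=onz('top',*C(392,125),51); rp=onz('top',*C(366,171),69); kp=onz('top',*C(418,165),100)
print('track end', onz('top',*C(35,263),20))
for n,p in(('stud',st),('rp',rp),('kp',kp)):
    d=(p-O)[:2]; print(n,p,np.linalg.norm(d),np.degrees(np.arctan2(d[1],d[0])))
# side: knob top
g=s.max(2); m=(g<45).astype('u1'); m[:130]=0;m[160:]=0;m[:,:245]=0;m[:,275:]=0
ys,xs=np.nonzero(m); print('side rows',[(y,xs[ys==y].min(),xs[ys==y].max())for y in np.unique(ys)])
for z in(68,84,99): print(z,proj('side',[*O[:2],z]),proj('top',[*O[:2],z]))
E
```

```text
circ ((336.3484802246094, 184.419189453125), 11.900116920471191) ((336.6560363769531, 184.69813537597656), (21.43816566467285, 22.699745178222656), 56.628116607666016)
ring centre [558.36204016  12.71078656  64.        ]
housing c [558.35024269  13.04831462  45.        ] [np.float64(87.95914383038746), np.float64(93.63004417470637), np.float64(83.6019349334533), np.float64(89.23430614337165)]
track end [533.97023058 199.13267825  20.        ]
stud [599.16253874  18.33049022  51.        ] 41.18569841818251 7.842355504550579
rp [571.63010832  34.20296975  69.        ] 25.257782388923186 58.31114527596728
kp [567.99185937  12.87782916 100.        ] 9.631267895856604 0.9937752288968132
side rows [(np.int64(132), np.int64(259), np.int64(261)), (np.int64(133), np.int64(260), np.int64(262)), (np.int64(134), np.int64(257), np.int64(262)), (np.int64(135), np.int64(256), np.int64(263)), (np.int64(136), np.int64(257), np.int64(263)), (np.int64(137), np.int64(256), np.int64(263)), (np.int64(138), np.int64(255), np.int64(265)), (np.int64(139), np.int64(253), np.int64(266)), (np.int64(140), np.int
[... 206 characters left out ...]
270)), (np.int64(145), np.int64(250), np.int64(271)), (np.int64(146), np.int64(250), np.int64(270)), (np.int64(147), np.int64(250), np.int64(271)), (np.int64(148), np.int64(250), np.int64(271)), (np.int64(149), np.int64(250), np.int64(271)), (np.int64(150), np.int64(250), np.int64(270)), (np.int64(151), np.int64(251), np.int64(269)), (np.int64(152), np.int64(252), np.int64(268)), (np.int64(153), np.int64(252), np.int64(267)), (np.int64(154), np.int64(255), np.int64(265)), (np.int64(155), np.int64(257), np.int64(263))]
68 [261.45228806 143.27156349] [336.56793833 184.10302054]
84 [261.40135053 138.54101625] [337.45994052 182.81793081]
99 [261.35276226 134.02864441] [338.31737177 181.58264672]
```

Ring centre comes out at about (559,13). The stud is at 8°, 41 mm from the axis (39 expected). The ring pointer is at 58°, 25 mm out (26 expected), so it needs about 50° clockwise. I'm moving above the vise.

Request:
jog_arm([
  [[3.2, -2.2, 0.5], 0, 1],
  [[3.2, -2.2, 0.5], 0, 1],
  [[3.2, -2.2, 0.5], 0, 1],
  [[3.2, -2.2, 0.5], 0, 1],
  [[3.2, -2.2, 0.5], 0, 1],
  [[3.2, -2.2, 0.5], 0, 1],
  [[3.2, -2.2, 0.5], 0, 1],
  [[3.2, -2.2, 0.5], 0, 1],
  [[3.2, -2.2, 0.5], 0, 1],
  [[3.2, -2.2, 0.5], 0, 1],
  [[3.2, -2.2, 0.5], 0, 1],
  [[3.2, -2.2, 0.5], 0, 1],
])

```text
t: 1.1
ee_pos: [477.3, -127.5, 344.3]
tool_rot: [-0.0, 0.978, 0.206, -0.0]
wrist_force: [1.1, -0.4, 0.0]
opening: 85.4
finger_force: 0.0
```

Request:
jog_arm([
  [[3.2, -2.2, 0.5], -2, 1],
  [[3.2, -2.2, 0.5], -2, 1],
  [[2.8, -2.0, 0.5], -2, 1],
  [[1.0, -1.0, 0], -2, 1],
  [[0, 0, 0], 0, 1],
  [[0, 0, 0], 0, 1],
])

```text
t: 1.6
ee_pos: [535.5, -17.4, 329.1]
tool_rot: [-0.0, 0.961, 0.275, -0.001]
wrist_force: [-0.4, 0.4, 0.1]
opening: 85.0
finger_force: 0.0
```

```bash
cat >> h.py <<'E'
from scipy.spatial.transform import Rotation as Ro
def rep(target=None):
    s=manip.get_state(); w=s['tool_rot']; R=Ro.from_quat([*w[1:],w[0]]).as_matrix()
    y=R[:,1]; print('t %.2f'%s['t'],'p',s['ee_pos'].round(1),'ydir %.2f'%np.degrees(np.arctan2(y[1],y[0])),'z',R[:,2].round(3),'j6 %.2f'%s['joint_positions'][5],'F',s['wrist_force'].round(1),'M',s['moment'].round(3),'open %.1f ff %.1f'%(s['opening'],s['finger_force']))
    if target is not None: print('tool d cm',(R.T@(np.array(target)-s['ee_pos'])/10).round(2))
E
python3 -c "
from h import *
rep([559,13,218])"
```

```text
t 1.60 p [535.5 -17.4 329.1] ydir -58.07 z [-0.002 -0.    -1.   ] j6 0.90 F [-0.4  0.4  0.1] M [ 0.01  -0.016  0.027] open 85.0 ff 0.0
tool d cm [ 3.62 -1.33 11.11]
```

Request:
jog_arm([
  [[1.8, -0.65, 1.0], 0, 1],
  [[1.8, -0.68, 1.0], 0, 1],
  [[0, 0, 2.0], 0, 1],
  [[0, 0, 2.0], 0, 1],
  [[0, 0, 1.5], 0, 1],
  [[0, 0, 1.0], 0, 1],
  [[0, 0, 0.8], 0, 1],
  [[0, 0, 0.5], 0, 1],
  [[0, 0, 0.5], 0, 1],
  [[0, 0, 0.4], 0, 1],
  [[0, 0, 0.4], 0, 1],
  [[0, 0, 0], 0, 1],
])

```text
t: 2.6
ee_pos: [559.1, 12.0, 218.4]
tool_rot: [-0.0, 0.962, 0.274, -0.0]
wrist_force: [-0.2, 1.1, 0.2]
opening: 85.3
finger_force: 0.0
```

```bash
python3 - <<'E'
from h import *
rep([559,13,218])
t=manip.get_image('top'); s=manip.get_image('side')
a=cv2.resize(t[140:230,290:380],None,fx=4.4,fy=4.4,interpolation=cv2.INTER_CUBIC)
b=cv2.resize(s[100:190,215:305],None,fx=4.4,fy=4.4,interpolation=cv2.INTER_CUBIC)
cv2.imwrite('pics/p1.png',np.hstack([a,b]))
E
```

```text
t 2.60 p [559.1  12.  218.4] ydir -58.18 z [-0.  0. -1.] j6 0.96 F [-0.2  1.1  0.2] M [-0.043  0.018 -0.027] open 85.3 ff 0.0
tool d cm [ 0.04 -0.09  0.04]
```

View pics/p1.png

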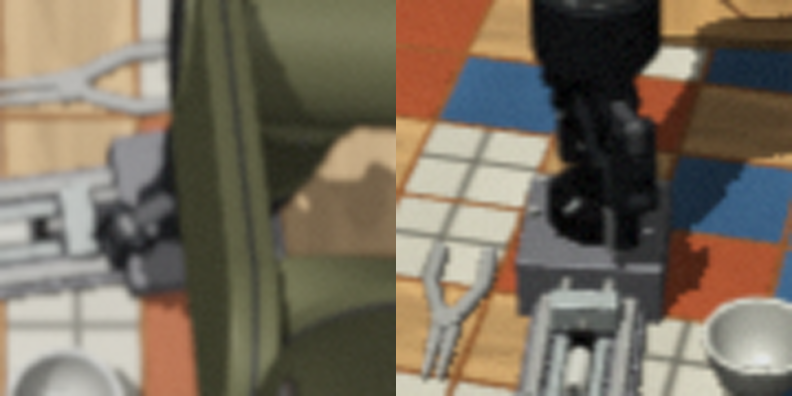

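The fingers bracket the ring, with the near fingertip just above the housing top in the side half at about (620,245). I'm closing on the ring.

Request:
jog_arm([
  [[0, -0.1, 0], 0, 0.8],
  [[0, 0, 0], 0, 0.72],
  [[0, 0, 0], 0, 0.68],
  [[0, 0, 0], 0, 0.6],
  [[0, 0, 0], 0, 0.5],
  [[0, 0, 0], 0, 0.5],
])

```text
t: 3.2
ee_pos: [560.0, 11.7, 220.4]
tool_rot: [0.002, 0.962, 0.275, 0.002]
wrist_force: [0.0, -6.3, 6.4]
opening: 55.8
finger_force: 62.5
```

```bash
python3 -c "
from h import *
rep()"
```

```text
t 3.20 p [560.   11.7 220.4] ydir -58.11 z [ 0.005 -0.003 -1.   ] j6 0.96 F [ 0.  -6.3  6.4] M [-1.019 -0.124 -0.012] open 55.8 ff 62.5
```

Request:
jog_arm([
  [[0.02, 0.12, -0.2], 0, 0.5],
  [[0, 0, 0], 0, 0.5],
])

```text
t: 3.37
ee_pos: [560.3, 11.4, 220.6]
tool_rot: [0.001, 0.962, 0.274, 0.001]
wrist_force: [3.7, -4.2, -7.2]
opening: 55.8
finger_force: 69.1
```

```bash
python3 -c "
from h import *
rep()"
```

```text
t 3.37 p [560.3  11.4 220.6] ydir -58.15 z [ 0.002 -0.001 -1.   ] j6 0.96 F [ 3.7 -4.2 -7.2] M [-0.854 -0.665  0.064] open 55.8 ff 69.1
```

Request:
jog_arm([
  [[0, 0, 0.05], 2, 0.5],
  [[0, 0, 0], 4, 0.5],
  [[0, 0, 0], 5, 0.5],
  [[0, 0, 0], 5, 0.5],
  [[0, 0, 0], 5, 0.5],
  [[0, 0, 0], 5, 0.5],
  [[0, 0, 0], 5, 0.5],
  [[0, 0, 0], 5, 0.5],
  [[0, 0, 0], 5, 0.5],
  [[0, 0, 0], 4, 0.5],
  [[0, 0, 0], 0, 0.5],
  [[0, 0, 0], 0, 0.5],
])

```text
t: 4.37
ee_pos: [560.2, 11.8, 220.5]
tool_rot: [0.0, 0.993, -0.114, 0.001]
wrist_force: [3.3, -2.7, -1.5]
opening: 55.8
finger_force: 69.7
```

```bash
python3 - <<'E'
from h import *
rep()
t=manip.get_image('top'); s=manip.get_image('side')
a=cv2.resize(t[140:230,290:380],None,fx=4.4,fy=4.4,interpolation=cv2.INTER_CUBIC)
b=cv2.resize(s[100:190,215:305],None,fx=4.4,fy=4.4,interpolation=cv2.INTER_CUBIC)
cv2.imwrite('pics/p2.png',np.hstack([a,b]))
E
```

```text
t 4.37 p [560.2  11.8 220.5] ydir -103.09 z [ 0.002 -0.    -1.   ] j6 1.75 F [ 3.3 -2.7 -1.5] M [-0.727 -0.494 -0.19 ] open 55.8 ff 69.7
```

View pics/p2.png

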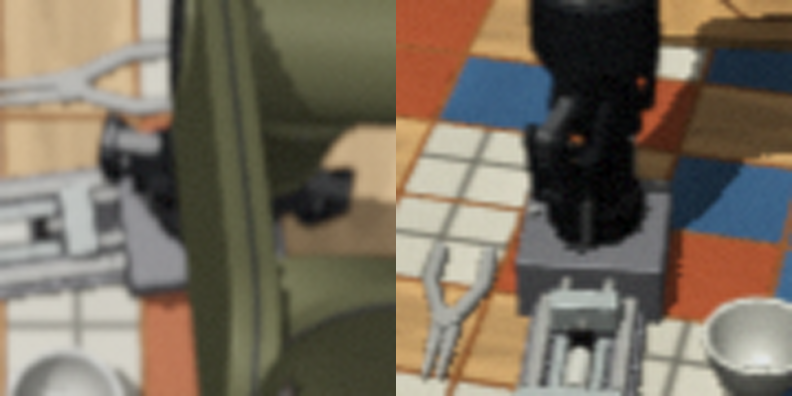

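The side half shows the fingers still closed on the ring at about (590,210), with nothing else disturbed. I'll add the remaining 5°, then release, retreat and check the pointer.

Request:
jog_arm([
  [[0, 0, 0], 3, 0.5],
  [[0, 0, 0], 2.5, 0.5],
  [[0, 0, 0], 0, 0.5],
  [[0, 0, 0], 0, 0.7],
  [[0, 0, 0], 0, 1],
  [[0, 0, 0], 0, 1],
  [[0, 0, 0], 0, 1],
  [[0, 0, -1], 0, 1],
  [[0, 0, -3], 0, 1],
  [[0, 0, -3], 0, 1],
  [[0, 0, -3], 0, 1],
  [[0, 0, 0], 0, 1],
])

```text
t: 5.47
ee_pos: [561.5, 12.1, 327.0]
tool_rot: [-0.001, 0.987, -0.162, 0.006]
wrist_force: [1.4, 0.1, 0.6]
opening: 85.8
finger_force: 0.0
```

```bash
python3 -c "
from h import *
rep([559,13,250])"
```

```text
t 5.47 p [561.5  12.1 327. ] ydir -108.65 z [ 0.011 -0.    -1.   ] j6 1.84 F [1.4 0.1 0.6] M [-0.013 -0.029 -0.043] open 85.8 ff 0.0
tool d cm [-0.35  0.02  7.69]
```

Request:
jog_arm([
  [[1, 3, 0], 0, 1],
  [[1, 3, 0], 0, 1],
  [[1, 3, 0], 0, 1],
  [[1, 3, 0], 0, 1],
  [[1, 3, 0], 0, 1],
  [[0, 0, 0], -7, 1],
  [[0, 0, 0], -7, 1],
  [[0, 0, 0], -7, 1],
  [[0, 0, 0], -7, 1],
  [[0, 0, 0], -7, 1],
  [[0, 0, 0], -7, 0.6],
  [[0, 0, 0], -7, 0.6],
])

```text
t: 6.47
ee_pos: [558.5, -146.0, 320.6]
tool_rot: [-0.0, 0.964, 0.265, -0.0]
wrist_force: [-0.2, 0.1, -0.1]
opening: 64.3
finger_force: 0.0
```

Request:
jog_arm([
  [[0, 0, 0], -7, 0.6],
  [[0, 0, 0], -7, 0.6],
  [[0, 0, 0], -7, 0.6],
  [[0, 0, 0], -7, 0.6],
  [[0, 0, 0], -7, 0.6],
  [[0, 0, 0], -7, 0.6],
  [[0, 0, 0], 0, 0.6],
])

```text
t: 7.05
ee_pos: [558.5, -145.9, 320.6]
tool_rot: [-0.0, 0.806, 0.591, 0.0]
wrist_force: [-0.3, -0.2, -0.7]
opening: 51.5
finger_force: 0.0
```

```bash
python3 - <<'E'
from h import *
rep([559.8,12,250])
t=np.mean([manip.get_image('top') for _ in range(4)],0).astype('u1')
a=cv2.resize(t[155:215,305:385],None,fx=10,fy=10,interpolation=cv2.INTER_CUBIC)
cv2.imwrite('pics/p3.png',np.clip(a.astype(float)*1.5,0,255))
cv2.imwrite('pics/top3.png',t)
E
```

```text
t 7.05 p [ 558.5 -145.9  320.6] ydir -17.49 z [-0.  0. -1.] j6 -0.02 F [-0.3 -0.2 -0.7] M [ 0.013  0.027 -0.04 ] open 51.5 ff 0.0
tool d cm [15.1  -4.62  7.06][ WARN:0@4.739] global loadsave.cpp:1063 imwrite_ Unsupported depth image for selected encoder is fallbacked to CV_8U.
```

View pics/p3.png

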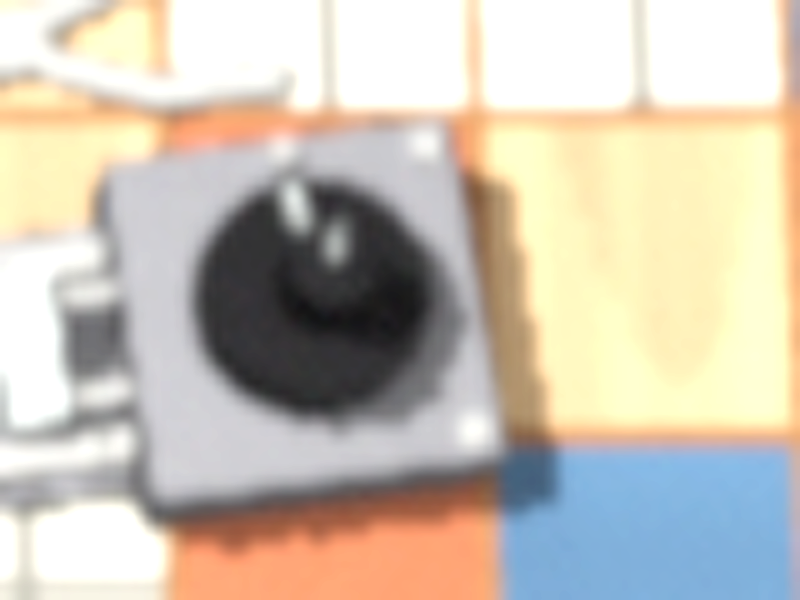

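The ring pointer bar runs from crop (286,180) to (305,232), next to the stud at (286,148). The knob pointer is at (337,240).

```bash
python3 - <<'E'
from h import *
C=lambda u,v:(u/10+305-.45,v/10+155-.45)
A=lambda d:np.degrees(np.arctan2(d[1],d[0])).round(1)
st=onz('top',*C(286,148),50); a=onz('top',*C(286,181),69); b=onz('top',*C(306,232),69)
print('bar dir',A(a-b),np.linalg.norm(a-b),a)
# ring top-face centre: left/top limbs from picture
for O in ([558.4,12.7],[559.8,12],onz('top',*C(314,298),66)[:2]):
    m=(a+b)/2
    print(O,'stud',A(st[:2]-O),np.linalg.norm(st[:2]-O),'bar mid',A(m[:2]-O),np.linalg.norm(m[:2]-O))
cs=[onz('top',*C(u,v),45)for u,v in[(108,168),(450,122),(503,450),(152,512)]]
print('edges',A(cs[0]-cs[1])-90,A(cs[3]-cs[2])-90,A(cs[0]-cs[3]),A(cs[1]-cs[2]),np.mean(cs,0))
k=onz('top',*C(338,230),100);print('knob',A(k[:2]-np.array([559.8,12])))
E
```

```text
bar dir 19.6 13.780107180523048 [587.23331903  20.57470646  69.        ]
[558.4, 12.7] stud 7.0 41.9517697876399 bar mid 14.0 23.025140018433035
[559.8, 12] stud 8.2 40.656486909705016 bar mid 16.6 21.859270826592873
[558.1400067   13.97400395] stud 5.2 42.07487845521705 bar mid 10.7 23.00652839538071
edges 7.700000000000003 10.099999999999994 6.1 7.2 [558.74541622  13.86211153  45.        ]
knob 3.5
```

```bash
python3 - <<'E'
from h import *
A=lambda d:np.degrees(np.arctan2(d[1],d[0])).round(1)
def cen(im,u,v,r,thr):
    g=cv2.resize(im,None,fx=8,fy=8,interpolation=cv2.INTER_CUBIC).min(2).astype(float)
    u0,v0=(u+.5)*8,(v+.5)*8; p=g[int(v0-r*8):int(v0+r*8),int(u0-r*8):int(u0+r*8)]
    w=np.clip(p-thr*p.max()-(1-thr)*np.median(p),0,None); ys,xs=np.nonzero(w>0);W=w[ys,xs]
    x=np.average(xs,weights=W);y=np.average(ys,weights=W)
    return ((x+int(u0-r*8)+.5)/8-.5,(y+int(v0-r*8)+.5)/8-.5)
for f,r in(('top0',(328.6,179.6)),('top3',(334.2,175.2))):
    im=cv2.imread(f'pics/{f}.png')
    s=cen(im,333.2,169.4,2,.6); b=cen(im,*r,2.5,.5)
    S=onz('top',*s,50.5)[:2];B=onz('top',*b,69)[:2]
    for O in ([560.2,11.8],[559.5,12.8],[558.7,13.6]):
        O=np.array(O);print(f,s,b,'stud',A(S-O),np.linalg.norm(S-O),'bar',A(B-O),np.linalg.norm(B-O))
E
```

```text
top0 (np.float64(332.7569030860856), np.float64(169.54331348132106)) (np.float64(328.5924793956044), np.float64(179.62637362637363)) stud 10.2 39.858790917281986 bar 65.5 22.513808638008925
top0 (np.float64(332.7569030860856), np.float64(169.54331348132106)) (np.float64(328.5924793956044), np.float64(179.62637362637363)) stud 8.6 40.3854611935003 bar 62.8 21.919056670499074
top0 (np.float64(332.7569030860856), np.float64(169.54331348132106)) (np.float64(328.5924793956044), np.float64(179.62637362637363)) stud 7.4 41.066189604425375 bar 59.9 21.600702441730224
top3 (np.float64(332.71986932873443), np.float64(169.54933337755372)) (np.float64(333.97871676683303), np.float64(174.66512809412245)) stud 10.4 39.86041767334266 bar 17.4 22.94448392383226
top3 (np.float64(332.71986932873443), np.float64(169.54933337755372)) (np.float64(333.97871676683303), np.float64(174.66512809412245)) stud 8.8 40.3844794264414 bar 14.5 23.343140803039827
top3 (np.float64(332.71986932873443), np.float64(169.54933337755372)) (np.float64(333.97871676683303), np.float64(174.66512809412245)) stud 7.5 41.06309867378482 bar 12.2 23.93708328616855
```

About 6–7° still to go (0.11 rad). I'll regrip the ring to correct it.

Request:
jog_arm([
  [[3.78, -1.16, 0], 0, 1],
  [[3.78, -1.16, 0], 0, 1],
  [[3.78, -1.15, 0], 0, 1],
  [[3.78, -1.15, 0], 0, 1],
  [[0, 0, 1], 7, 1],
  [[0, 0, 1], 7, 1],
  [[0, 0, 1], 7, 1],
  [[0, 0, 1], 7, 1],
  [[0, 0, 1], 7, 1],
  [[0, 0, 1], 0, 1],
  [[0, 0, 0], 0, 1],
  [[0, 0, 0], 0, 1],
])

```text
t: 8.25
ee_pos: [560.5, 12.0, 259.7]
tool_rot: [-0.0, 0.947, 0.321, -0.001]
wrist_force: [-0.1, -0.6, 0.9]
opening: 85.1
finger_force: 0.0
```

```bash
python3 -c "
from h import *
rep([560.2,11.8,220])"
```

```text
t 8.25 p [560.5  12.  259.7] ydir -52.55 z [-0.002  0.    -1.   ] j6 0.86 F [-0.1 -0.6  0.9] M [-0.006  0.007  0.014] open 85.1 ff 0.0
tool d cm [-0.02  0.    3.97]
```

Request:
jog_arm([
  [[0, 0, 1], 0, 1],
  [[0, 0, 1], 0, 1],
  [[0, 0, 1], 0, 1],
  [[0, 0, 0.6], 0, 1],
  [[0, 0, 0.3], 0, 1],
  [[0, 0, 0], 0, 0.8],
  [[0, 0, 0], 0, 0.7],
  [[0, 0, 0], 0, 0.6],
  [[0, 0, 0], 0, 0.5],
  [[0, 0, 0], 0, 0.5],
  [[0, 0, 0], 0, 0.5],
])

```text
t: 9.17
ee_pos: [561.0, 11.6, 221.9]
tool_rot: [0.001, 0.947, 0.32, 0.001]
wrist_force: [-1.7, -3.0, 4.3]
opening: 56.2
finger_force: 63.9
```

```bash
python3 -c "
from h import *
rep([560.2,11.8,220])"
```

```text
t 9.17 p [561.   11.6 221.9] ydir -52.66 z [ 0.002 -0.001 -1.   ] j6 0.87 F [-1.7 -3.   4.3] M [-0.623  0.043 -0.086] open 56.2 ff 63.9
tool d cm [-0.05 -0.07  0.19]
```

Request:
jog_arm([
  [[0, 0, 0], 2, 0.5],
  [[0, 0, 0], 2, 0.5],
  [[0, 0, 0], 2, 0.5],
  [[0, 0, 0], 1.2, 0.5],
  [[0, 0, 0], 0, 0.5],
  [[0, 0, 0], 0, 0.5],
])

```text
t: 9.67
ee_pos: [561.0, 11.6, 221.9]
tool_rot: [0.001, 0.966, 0.26, 0.001]
wrist_force: [-0.5, -3.5, 6.5]
opening: 55.8
finger_force: 64.3
```

```bash
python3 -c "
from h import *
rep([560.2,11.8,220])"
```

```text
t 9.67 p [561.   11.6 221.9] ydir -59.89 z [ 0.001 -0.001 -1.   ] j6 0.99 F [-0.5 -3.5  6.5] M [-0.799  0.13  -0.153] open 55.8 ff 64.3
tool d cm [-0.06 -0.06  0.19]
```

Request:
jog_arm([
  [[0, 0, 0], 0, 0.8],
  [[0, 0, 0], 0, 1],
  [[0, 0, 0], 0, 1],
  [[0, 0, -1], 0, 1],
  [[0, 0, -3], 0, 1],
  [[0, 0, -3], 0, 1],
  [[0, 0, -2], 0, 1],
  [[-1.9, 3.2, 0], 0, 0.6],
  [[-1.9, 3.2, 0], 0, 0.6],
  [[-1.9, 3.2, 0], 0, 0.6],
  [[-1.9, 3.2, 0], 0, 0.6],
  [[0, 0, 0], -7, 0.6],
])

```text
t: 10.67
ee_pos: [559.7, -142.5, 312.3]
tool_rot: [0.002, 0.948, 0.317, 0.001]
wrist_force: [0.1, -0.1, -1.3]
opening: 51.2
finger_force: 0.0
```

Request:
jog_arm([
  [[0, 0, 0], -7, 0.6],
  [[0, 0, 0], -7, 0.6],
  [[0, 0, 0], -7, 0.6],
  [[0, 0, 0], -7, 0.6],
  [[0, 0, 0], -7, 0.6],
  [[0, 0, 0], -7, 0.6],
  [[0, 0, 0], -7, 0.6],
  [[0, 0, 0], 0, 0.6],
])

```text
t: 11.33
ee_pos: [559.2, -136.6, 311.8]
tool_rot: [0.0, 0.73, 0.684, 0.0]
wrist_force: [-0.7, 0.4, 0.4]
opening: 50.8
finger_force: 0.0
```

```bash
python3 - <<'E'
from h import *
rep([560.5,11.8,247])
t=np.mean([manip.get_image('top') for _ in range(4)],0).astype('u1')
a=cv2.resize(t[155:215,305:385],None,fx=10,fy=10,interpolation=cv2.INTER_CUBIC)
cv2.imwrite('pics/p4.png',cv2.convertScaleAbs(a,alpha=1.3))
cv2.imwrite('pics/top4.png',t)
E
```

```text
t 11.33 p [ 559.2 -136.6  311.8] ydir -3.70 z [ 0.  0. -1.] j6 -0.25 F [-0.7  0.4  0.4] M [-0.015  0.03  -0.011] open 50.8 ff 0.0
tool d cm [14.82 -0.83  6.48]
```

View pics/p4.png

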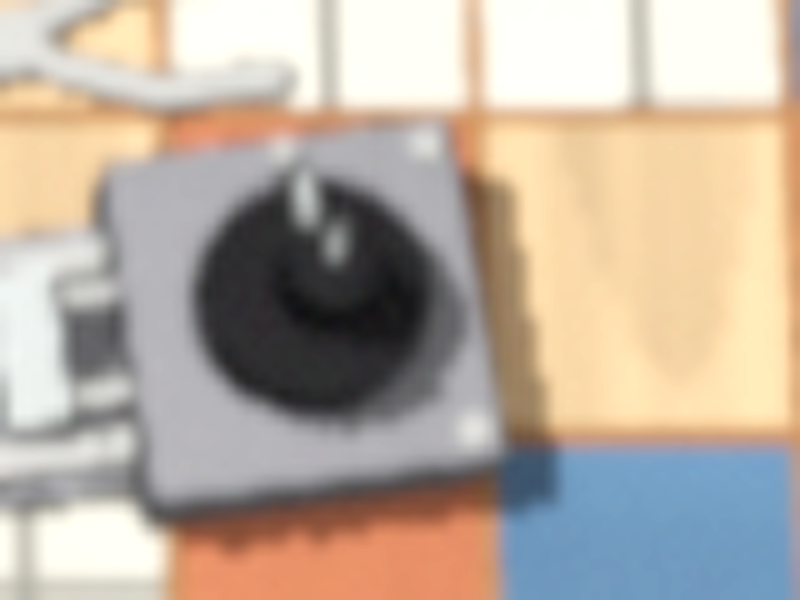

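The ring pointer bar now runs from (300,172) to (309,226). That is about 8° in world, matching the vise yaw of 7.7–8.5°, so the ring is on its mark. Next I go over the knob and grip it, staying above the ring.

Request:
jog_arm([
  [[3.7, -0.2, 0], 0, 0.6],
  [[3.7, -0.2, 0], 0, 0.6],
  [[3.7, -0.2, 0], 0, 0.6],
  [[3.7, -0.2, 0], 0, 0.6],
  [[0, 0, 1.5], 0, 0.6],
  [[0, 0, 1.5], 0, 0.6],
  [[0, 0, 1.5], 0, 0.6],
  [[0, 0, 1.2], 0, 0.6],
  [[0, 0, 0.6], 0, 0.6],
  [[0, 0, 0], 0, 0.6],
  [[0, 0, 0], 0, 0.6],
])

```text
t: 12.45
ee_pos: [561.3, 11.3, 248.2]
tool_rot: [-0.0, 0.731, 0.682, -0.0]
wrist_force: [-1.1, -0.2, -0.4]
opening: 51.5
finger_force: 0.0
```

```bash
python3 -c "
from h import *
rep([560.5,11.8,247])"
```

```text
t 12.45 p [561.3  11.3 248.2] ydir -3.93 z [-0.  0. -1.] j6 0.01 F [-1.1 -0.2 -0.4] M [-0.002  0.029 -0.016] open 51.5 ff 0.0
tool d cm [ 0.05 -0.08  0.12]
```

Request:
jog_arm([
  [[0, -0.05, 0], 0, 0.4],
  [[0, 0, 0], 0, 0.3],
  [[0, 0, 0], 0, 0.25],
  [[0, 0, 0], 0, 0.2],
  [[0, 0, 0], 0, 0.15],
  [[0, 0, 0], 0, 0.15],
  [[0, 0, 0], 0, 0.15],
])

```text
t: 13.03
ee_pos: [561.1, 11.3, 249.3]
tool_rot: [0.001, 0.731, 0.683, 0.001]
wrist_force: [-0.7, 0.0, 6.7]
opening: 20.3
finger_force: 58.6
```

```bash
python3 -c "
from h import *
rep([560.5,11.8,247])"
```

```text
t 13.03 p [561.1  11.3 249.3] ydir -3.89 z [ 0.002 -0.    -1.   ] j6 0.01 F [-0.7  0.   6.7] M [-0.045  0.119  0.033] open 20.3 ff 58.6
tool d cm [ 0.05 -0.07  0.23]
```

Request:
jog_arm([
  [[0, 0, 0], 2, 0.15],
  [[0, 0, 0], 3, 0.15],
  [[0, 0, 0], 3, 0.15],
  [[0, 0, 0], 2, 0.15],
])

```text
t: 13.37
ee_pos: [561.1, 11.3, 249.3]
tool_rot: [0.001, 0.788, 0.616, 0.001]
wrist_force: [-0.9, -0.2, 6.7]
opening: 20.5
finger_force: 58.5
```

```bash
python3 -c "
from h import *
rep()"
```

```text
t 13.37 p [561.1  11.3 249.3] ydir -14.00 z [ 0.002 -0.    -1.   ] j6 0.19 F [-0.9 -0.2  6.7] M [-0.035  0.103  0.142] open 20.5 ff 58.5
```

Request:
jog_arm([
  [[0, 0, 0], 2, 0.15],
  [[0, 0, 0], 2, 0.15],
  [[0, 0, 0], 2, 0.15],
  [[0, 0, 0], 2, 0.15],
])

```text
t: 13.7
ee_pos: [561.1, 11.3, 249.3]
tool_rot: [0.001, 0.829, 0.559, 0.001]
wrist_force: [-1.9, 0.1, 5.9]
opening: 20.4
finger_force: 58.5
```

```bash
python3 -c "
from h import *
rep()"
```

```text
t 13.70 p [561.1  11.3 249.3] ydir -21.96 z [ 0.002 -0.    -1.   ] j6 0.33 F [-1.9  0.1  5.9] M [-0.063  0.153  0.188] open 20.4 ff 58.5
```

Request:
jog_arm([
  [[0, 0, 0], 0, 0.15],
  [[0, 0, 0], 0, 0.15],
])

```text
t: 13.87
ee_pos: [561.1, 11.3, 249.3]
tool_rot: [0.001, 0.829, 0.56, 0.001]
wrist_force: [-0.6, -0.8, 5.6]
opening: 19.9
finger_force: 58.6
```

```bash
python3 -c "
from h import *
rep()"
```

```text
t 13.87 p [561.1  11.3 249.3] ydir -21.89 z [ 0.002 -0.    -1.   ] j6 0.33 F [-0.6 -0.8  5.6] M [ 0.     0.158 -0.103] open 19.9 ff 58.6
```

Request:
jog_arm([
  [[0, 0, 0], 1, 0.15],
  [[0, 0, 0], 1, 0.15],
  [[0, 0, 0], 1, 0.15],
  [[0, 0, 0], 1, 0.15],
])

```text
t: 14.2
ee_pos: [561.1, 11.3, 249.3]
tool_rot: [0.001, 0.848, 0.531, 0.001]
wrist_force: [-2.1, -0.6, 5.7]
opening: 20.2
finger_force: 58.6
```

```bash
python3 -c "
from h import *
rep()"
```

```text
t 14.20 p [561.1  11.3 249.3] ydir -25.91 z [ 0.002 -0.    -1.   ] j6 0.40 F [-2.1 -0.6  5.7] M [-0.045  0.176  0.107] open 20.2 ff 58.6
```

Request:
jog_arm([
  [[0, 0, 0], 1, 0.15],
  [[0, 0, 0], 1, 0.15],
])

```text
t: 14.37
ee_pos: [561.0, 11.3, 249.3]
tool_rot: [0.001, 0.857, 0.516, 0.001]
wrist_force: [0.5, 0.0, 6.5]
opening: 20.1
finger_force: 58.6
```

```bash
python3 -c "
from h import *
rep()"
```

```text
t 14.37 p [561.   11.3 249.3] ydir -27.91 z [ 0.002 -0.    -1.   ] j6 0.43 F [0.5 0.  6.5] M [-0.068  0.156  0.141] open 20.1 ff 58.6
```

Request:
jog_arm([
  [[0, 0, 0], 1, 0.15],
  [[0, 0, 0], 1, 0.15],
])

```text
t: 14.53
ee_pos: [561.0, 11.3, 249.3]
tool_rot: [0.001, 0.866, 0.501, 0.001]
wrist_force: [-0.9, -0.1, 6.0]
opening: 20.0
finger_force: 58.6
```

```bash
python3 -c "
from h import *
rep()"
```

```text
t 14.53 p [561.   11.3 249.3] ydir -29.91 z [ 0.002 -0.    -1.   ] j6 0.47 F [-0.9 -0.1  6. ] M [-0.004  0.16   0.129] open 20.0 ff 58.6
```

Request:
jog_arm([
  [[0, 0, 0], 1, 0.15],
  [[0, 0, 0], 1, 0.15],
])

```text
t: 14.7
ee_pos: [561.0, 11.3, 249.3]
tool_rot: [0.001, 0.874, 0.486, 0.001]
wrist_force: [-1.0, -0.5, 6.8]
opening: 20.1
finger_force: 58.6
```

```bash
python3 -c "
from h import *
rep()"
```

```text
t 14.70 p [561.   11.3 249.3] ydir -31.91 z [ 0.002 -0.    -1.   ] j6 0.50 F [-1.  -0.5  6.8] M [-0.035  0.141  0.124] open 20.1 ff 58.6
```

Request:
jog_arm([
  [[0, 0, 0], 1, 0.15],
  [[0, 0, 0], 1, 0.15],
])

```text
t: 14.87
ee_pos: [561.0, 11.3, 249.3]
tool_rot: [0.0, 0.883, 0.47, 0.001]
wrist_force: [-0.7, 0.1, 6.4]
opening: 19.6
finger_force: 58.6
```

```bash
python3 -c "
from h import *
rep()"
```

```text
t 14.87 p [561.   11.3 249.3] ydir -33.91 z [ 0.002 -0.    -1.   ] j6 0.54 F [-0.7  0.1  6.4] M [0.024 0.16  0.133] open 19.6 ff 58.6
```

The free-turning moment is steady at about 0.127 N m, so I'm aiming for about 0.245. I'll keep creeping at the same speed.

Request:
jog_arm([
  [[0, 0, 0], 1, 0.15],
  [[0, 0, 0], 1, 0.15],
  [[0, 0, 0], 1, 0.15],
  [[0, 0, 0], 1, 0.15],
])

```text
t: 15.2
ee_pos: [561.0, 11.3, 249.3]
tool_rot: [0.0, 0.898, 0.439, 0.001]
wrist_force: [-1.4, -0.5, 6.2]
opening: 20.2
finger_force: 58.6
```

```bash
python3 -c "
from h import *
rep()"
```

```text
t 15.20 p [561.   11.3 249.3] ydir -37.91 z [ 0.002 -0.    -1.   ] j6 0.61 F [-1.4 -0.5  6.2] M [-0.008  0.226  0.063] open 20.2 ff 58.6
```

Request:
jog_arm([
  [[0, 0, 0], 1, 0.15],
  [[0, 0, 0], 1, 0.15],
  [[0, 0, 0], 1, 0.15],
  [[0, 0, 0], 1, 0.15],
])

```text
t: 15.53
ee_pos: [561.0, 11.3, 249.3]
tool_rot: [0.0, 0.913, 0.407, 0.001]
wrist_force: [-1.0, 0.8, 6.6]
opening: 20.1
finger_force: 58.6
```

```bash
python3 -c "
from h import *
rep()"
```

```text
t 15.53 p [561.   11.3 249.3] ydir -41.91 z [ 0.002 -0.    -1.   ] j6 0.68 F [-1.   0.8  6.6] M [-0.069  0.198  0.098] open 20.1 ff 58.6
```

Request:
jog_arm([
  [[0, 0, 0], 1, 0.15],
  [[0, 0, 0], 1, 0.15],
  [[0, 0, 0], 1, 0.15],
  [[0, 0, 0], 1, 0.15],
])

```text
t: 15.87
ee_pos: [561.0, 11.3, 249.3]
tool_rot: [0.0, 0.927, 0.375, 0.001]
wrist_force: [-1.5, -0.7, 6.1]
opening: 20.3
finger_force: 58.6
```

```bash
python3 -c "
from h import *
rep()"
```

```text
t 15.87 p [561.   11.3 249.3] ydir -45.91 z [ 0.002 -0.    -1.   ] j6 0.75 F [-1.5 -0.7  6.1] M [0.038 0.192 0.076] open 20.3 ff 58.6
```

Request:
jog_arm([
  [[0, 0, 0], 1, 0.15],
  [[0, 0, 0], 1, 0.15],
  [[0, 0, 0], 1, 0.15],
  [[0, 0, 0], 1, 0.15],
])

```text
t: 16.2
ee_pos: [561.0, 11.4, 249.3]
tool_rot: [0.0, 0.939, 0.343, 0.001]
wrist_force: [-0.8, -0.5, 6.5]
opening: 20.0
finger_force: 58.6
```

```bash
python3 -c "
from h import *
rep()"
```

```text
t 16.20 p [561.   11.4 249.3] ydir -49.91 z [ 0.002 -0.    -1.   ] j6 0.82 F [-0.8 -0.5  6.5] M [0.024 0.212 0.143] open 20.0 ff 58.6
```

Request:
jog_arm([
  [[0, 0, 0], 1, 0.15],
  [[0, 0, 0], 1, 0.15],
  [[0, 0, 0], 1, 0.15],
  [[0, 0, 0], 1, 0.15],
])

```text
t: 16.53
ee_pos: [560.9, 11.4, 249.3]
tool_rot: [0.0, 0.951, 0.31, 0.001]
wrist_force: [-0.9, -0.4, 6.1]
opening: 20.0
finger_force: 58.6
```

```bash
python3 -c "
from h import *
rep()"
```

```text
t 16.53 p [560.9  11.4 249.3] ydir -53.91 z [ 0.002 -0.    -1.   ] j6 0.89 F [-0.9 -0.4  6.1] M [0.019 0.164 0.1  ] open 20.0 ff 58.6
```

Request:
jog_arm([
  [[0, 0, 0], 1, 0.15],
  [[0, 0, 0], 1, 0.15],
  [[0, 0, 0], 1, 0.15],
  [[0, 0, 0], 1, 0.15],
])

```text
t: 16.87
ee_pos: [560.9, 11.4, 249.3]
tool_rot: [0.0, 0.961, 0.276, 0.001]
wrist_force: [-0.7, -0.0, 6.1]
opening: 20.5
finger_force: 58.6
```

```bash
python3 -c "
from h import *
rep()"
```

```text
t 16.87 p [560.9  11.4 249.3] ydir -57.91 z [ 0.002 -0.    -1.   ] j6 0.96 F [-0.7 -0.   6.1] M [0.05  0.191 0.143] open 20.5 ff 58.6
```

Request:
jog_arm([
  [[0, 0, 0], 1, 0.15],
  [[0, 0, 0], 1, 0.15],
  [[0, 0, 0], 1, 0.15],
])

```text
t: 17.12
ee_pos: [560.9, 11.4, 249.3]
tool_rot: [0.0, 0.968, 0.251, 0.001]
wrist_force: [-0.7, 0.2, 6.0]
opening: 20.0
finger_force: 58.6
```

```bash
python3 -c "
from h import *
rep()"
```

```text
t 17.12 p [560.9  11.4 249.3] ydir -60.91 z [ 0.002 -0.    -1.   ] j6 1.01 F [-0.7  0.2  6. ] M [0.041 0.207 0.111] open 20.0 ff 58.6
```

Request:
jog_arm([
  [[0, 0, 0], 1, 0.15],
  [[0, 0, 0], 1, 0.15],
  [[0, 0, 0], 1, 0.15],
])

```text
t: 17.37
ee_pos: [560.9, 11.4, 249.3]
tool_rot: [0.0, 0.974, 0.226, 0.001]
wrist_force: [-0.6, 0.0, 6.2]
opening: 20.2
finger_force: 58.6
```

```bash
python3 -c "
from h import *
rep()"
```

```text
t 17.37 p [560.9  11.4 249.3] ydir -63.91 z [ 0.002 -0.    -1.   ] j6 1.06 F [-0.6  0.   6.2] M [0.047 0.208 0.11 ] open 20.2 ff 58.6
```

Request:
jog_arm([
  [[0, 0, 0], 1, 0.15],
  [[0, 0, 0], 1, 0.15],
  [[0, 0, 0], 1, 0.15],
])

```text
t: 17.62
ee_pos: [560.9, 11.4, 249.3]
tool_rot: [0.0, 0.98, 0.2, 0.001]
wrist_force: [-0.7, 0.5, 6.5]
opening: 19.6
finger_force: 58.6
```

```bash
python3 -c "
from h import *
rep()"
```

```text
t 17.62 p [560.9  11.4 249.3] ydir -66.91 z [ 0.001 -0.    -1.   ] j6 1.11 F [-0.7  0.5  6.5] M [0.059 0.173 0.119] open 19.6 ff 58.6
```

Still free, baseline about 0.113. Continuing.

Request:
jog_arm([
  [[0, 0, 0], 1, 0.15],
  [[0, 0, 0], 1, 0.15],
  [[0, 0, 0], 1, 0.15],
  [[0, 0, 0], 1, 0.15],
])

```text
t: 17.95
ee_pos: [560.9, 11.4, 249.3]
tool_rot: [0.0, 0.986, 0.166, 0.001]
wrist_force: [-1.6, 0.5, 6.9]
opening: 19.5
finger_force: 58.6
```

```bash
python3 -c "
from h import *
rep()"
```

```text
t 17.95 p [560.9  11.4 249.3] ydir -70.91 z [ 0.001  0.    -1.   ] j6 1.18 F [-1.6  0.5  6.9] M [0.093 0.188 0.105] open 19.5 ff 58.6
```

Request:
jog_arm([
  [[0, 0, 0], 1, 0.15],
  [[0, 0, 0], 1, 0.15],
  [[0, 0, 0], 1, 0.15],
  [[0, 0, 0], 1, 0.15],
])

```text
t: 18.28
ee_pos: [560.9, 11.5, 249.3]
tool_rot: [0.0, 0.991, 0.131, 0.001]
wrist_force: [-1.0, 0.7, 7.2]
opening: 20.4
finger_force: 58.6
```

```bash
python3 -c "
from h import *
rep()"
```

```text
t 18.28 p [560.9  11.5 249.3] ydir -74.91 z [ 0.001  0.    -1.   ] j6 1.25 F [-1.   0.7  7.2] M [0.062 0.189 0.127] open 20.4 ff 58.6
```

Request:
jog_arm([
  [[0, 0, 0], 1, 0.15],
  [[0, 0, 0], 1, 0.15],
  [[0, 0, 0], 1, 0.15],
])

```text
t: 18.53
ee_pos: [560.9, 11.5, 249.3]
tool_rot: [0.0, 0.994, 0.105, 0.001]
wrist_force: [-1.4, 0.8, 7.2]
opening: 20.0
finger_force: 58.6
```

```bash
python3 -c "
from h import *
rep()"
```

```text
t 18.53 p [560.9  11.5 249.3] ydir -77.91 z [ 0.001  0.    -1.   ] j6 1.30 F [-1.4  0.8  7.2] M [0.107 0.236 0.094] open 20.0 ff 58.6
```

Request:
jog_arm([
  [[0, 0, 0], 1, 0.15],
  [[0, 0, 0], 1, 0.15],
  [[0, 0, 0], 1, 0.15],
  [[0, 0, 0], 1, 0.15],
])

```text
t: 18.87
ee_pos: [560.9, 11.5, 249.3]
tool_rot: [-0.0, 0.998, 0.071, 0.001]
wrist_force: [-0.8, 1.0, 7.5]
opening: 19.8
finger_force: 58.6
```

```bash
python3 -c "
from h import *
rep()"
```

```text
t 18.87 p [560.9  11.5 249.3] ydir -81.91 z [ 0.001  0.    -1.   ] j6 1.37 F [-0.8  1.   7.5] M [0.079 0.14  0.098] open 19.8 ff 58.6
```

Request:
jog_arm([
  [[0, 0, 0], 1, 0.15],
  [[0, 0, 0], 1, 0.15],
  [[0, 0, 0], 1, 0.15],
  [[0, 0, 0], 1, 0.15],
])

```text
t: 19.2
ee_pos: [560.9, 11.5, 249.3]
tool_rot: [-0.0, 0.999, 0.036, 0.001]
wrist_force: [-0.7, 0.9, 6.7]
opening: 20.0
finger_force: 58.6
```

```bash
python3 -c "
from h import *
rep()"
```

```text
t 19.20 p [560.9  11.5 249.3] ydir -85.91 z [ 0.001  0.    -1.   ] j6 1.44 F [-0.7  0.9  6.7] M [0.072 0.159 0.078] open 20.0 ff 58.6
```

Request:
jog_arm([
  [[0, 0, 0], 1, 0.15],
  [[0, 0, 0], 1, 0.15],
  [[0, 0, 0], 1, 0.15],
])

```text
t: 19.45
ee_pos: [560.9, 11.5, 249.3]
tool_rot: [-0.0, 1.0, 0.009, 0.001]
wrist_force: [-1.2, 0.3, 6.3]
opening: 20.1
finger_force: 58.6
```

```bash
python3 -c "
from h import *
rep()"
```

```text
t 19.45 p [560.9  11.5 249.3] ydir -88.91 z [ 0.001  0.    -1.   ] j6 1.50 F [-1.2  0.3  6.3] M [0.11  0.222 0.154] open 20.1 ff 58.6
```

Request:
jog_arm([
  [[0, 0, 0], 1, 0.15],
  [[0, 0, 0], 1, 0.15],
])

```text
t: 19.62
ee_pos: [560.9, 11.5, 249.3]
tool_rot: [-0.0, 1.0, -0.008, 0.001]
wrist_force: [-1.2, 0.3, 6.8]
opening: 20.1
finger_force: 58.6
```

```bash
python3 -c "
from h import *
rep()"
```

```text
t 19.62 p [560.9  11.5 249.3] ydir -90.92 z [ 0.001  0.    -1.   ] j6 1.53 F [-1.2  0.3  6.8] M [0.122 0.209 0.071] open 20.1 ff 58.6
```

Request:
jog_arm([
  [[0, 0, 0], 1, 0.15],
  [[0, 0, 0], 1, 0.15],
])

```text
t: 19.78
ee_pos: [560.9, 11.5, 249.3]
tool_rot: [-0.0, 1.0, -0.025, 0.001]
wrist_force: [-1.1, 1.6, 7.3]
opening: 20.2
finger_force: 58.6
```

```bash
python3 -c "
from h import *
rep()"
```

```text
t 19.78 p [560.9  11.5 249.3] ydir -92.92 z [ 0.001  0.    -1.   ] j6 1.57 F [-1.1  1.6  7.3] M [0.119 0.249 0.12 ] open 20.2 ff 58.6
```

Request:
jog_arm([
  [[0, 0, 0], 1, 0.15],
  [[0, 0, 0], 1, 0.15],
])

```text
t: 19.95
ee_pos: [560.9, 11.5, 249.3]
tool_rot: [-0.0, 0.999, -0.043, 0.001]
wrist_force: [-1.7, 0.5, 6.8]
opening: 20.2
finger_force: 58.6
```

```bash
python3 -c "
from h import *
rep()"
```

```text
t 19.95 p [560.9  11.5 249.3] ydir -94.92 z [ 0.001  0.    -1.   ] j6 1.60 F [-1.7  0.5  6.8] M [0.085 0.211 0.044] open 20.2 ff 58.6
```

Still free. I'll check that the jaw is really following the knob.

```bash
python3 - <<'E'
from h import *
t=manip.get_image('top'); s=manip.get_image('side'); t4=cv2.imread('pics/top4.png'); s0=cv2.imread('pics/side0.png')
f=lambda i:cv2.resize(i[165:215,255:325],None,fx=5.5,fy=5.5,interpolation=cv2.INTER_CUBIC)
g=lambda i:cv2.resize(i[150:210,230:300],None,fx=5.5,fy=4.9,interpolation=cv2.INTER_CUBIC)
cv2.imwrite('pics/p5.png',np.vstack([np.hstack([f(t4),f(t)]),np.hstack([g(s0),g(s)])]))
E
```

```text
(no output)
```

View pics/p5.png

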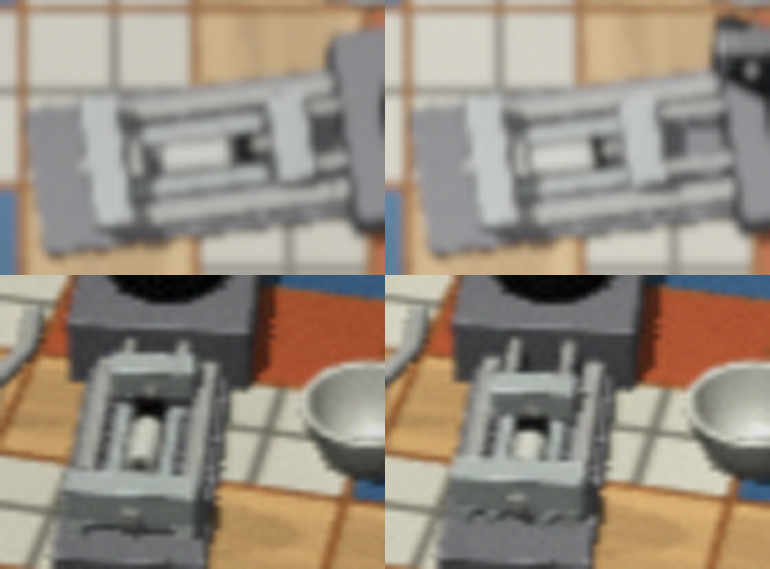

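The jaw has advanced and is pushing the bead. The bead's end is at about (531,155) and the stop face at about (520,155), so the gap is only a few mm. I'll continue in small steps.

Request:
jog_arm([
  [[0, 0, 0], 1, 0.15],
  [[0, 0, 0], 1, 0.15],
  [[0, 0, 0], 1, 0.15],
])

```text
t: 20.3
ee_pos: [560.9, 11.5, 249.3]
tool_rot: [-0.0, 0.998, -0.069, 0.001]
wrist_force: [-2.0, 2.2, 7.8]
opening: 20.0
finger_force: 58.6
```

```bash
python3 -c "
from h import *
rep()"
```

```text
t 20.30 p [560.9  11.5 249.3] ydir -97.92 z [ 0.001  0.    -1.   ] j6 1.65 F [-2.   2.2  7.8] M [0.14  0.206 0.105] open 20.0 ff 58.6
```

Request:
jog_arm([
  [[0, 0, 0], 1, 0.15],
  [[0, 0, 0], 1, 0.15],
  [[0, 0, 0], 1, 0.15],
])

```text
t: 20.55
ee_pos: [560.9, 11.5, 249.3]
tool_rot: [-0.0, 0.995, -0.095, 0.001]
wrist_force: [-1.6, 1.2, 7.3]
opening: 20.0
finger_force: 58.6
```

```bash
python3 -c "
from h import *
rep()"
```

```text
t 20.55 p [560.9  11.5 249.3] ydir -100.92 z [ 0.001  0.    -1.   ] j6 1.71 F [-1.6  1.2  7.3] M [0.138 0.19  0.068] open 20.0 ff 58.6
```

Request:
jog_arm([
  [[0, 0, 0], 1, 0.15],
  [[0, 0, 0], 1, 0.15],
])

```text
t: 20.72
ee_pos: [560.9, 11.6, 249.3]
tool_rot: [-0.0, 0.994, -0.112, 0.001]
wrist_force: [-0.4, 0.6, 6.6]
opening: 20.1
finger_force: 58.6
```

```bash
python3 -c "
from h import *
rep()"
```

```text
t 20.72 p [560.9  11.6 249.3] ydir -102.92 z [ 0.001  0.    -1.   ] j6 1.74 F [-0.4  0.6  6.6] M [0.138 0.222 0.132] open 20.1 ff 58.6
```

Request:
jog_arm([
  [[0, 0, 0], 1, 0.15],
  [[0, 0, 0], 1, 0.15],
  [[0, 0, 0], 1, 0.15],
])

```text
t: 20.97
ee_pos: [560.9, 11.6, 249.3]
tool_rot: [-0.0, 0.99, -0.138, 0.001]
wrist_force: [-1.2, 1.6, 7.0]
opening: 19.9
finger_force: 58.6
```

```bash
python3 -c "
from h import *
rep()"
```

```text
t 20.97 p [560.9  11.6 249.3] ydir -105.92 z [ 0.002  0.    -1.   ] j6 1.79 F [-1.2  1.6  7. ] M [0.141 0.188 0.134] open 19.9 ff 58.6
```

Request:
jog_arm([
  [[0, 0, 0], 1, 0.15],
  [[0, 0, 0], 1, 0.15],
  [[0, 0, 0], 1, 0.15],
])

```text
t: 21.22
ee_pos: [560.9, 11.6, 249.3]
tool_rot: [-0.0, 0.986, -0.164, 0.001]
wrist_force: [-2.0, 0.7, 7.0]
opening: 19.7
finger_force: 58.6
```

```bash
python3 -c "
from h import *
rep()"
```

```text
t 21.22 p [560.9  11.6 249.3] ydir -108.91 z [ 0.001  0.    -1.   ] j6 1.85 F [-2.   0.7  7. ] M [0.14  0.235 0.132] open 19.7 ff 58.6
```

Request:
jog_arm([
  [[0, 0, 0], 1, 0.15],
  [[0, 0, 0], 1, 0.15],
])

```text
t: 21.38
ee_pos: [560.9, 11.6, 249.3]
tool_rot: [-0.0, 0.983, -0.181, 0.001]
wrist_force: [-1.3, 1.3, 6.7]
opening: 20.5
finger_force: 58.6
```

```bash
python3 -c "
from h import *
rep()"
```

```text
t 21.38 p [560.9  11.6 249.3] ydir -110.91 z [ 0.001  0.    -1.   ] j6 1.88 F [-1.3  1.3  6.7] M [0.129 0.189 0.166] open 20.5 ff 58.6
```

The moment may be starting to rise, so I'm switching to finer readings.

Request:
jog_arm([
  [[0, 0, 0], 1, 0.15],
])

```text
t: 21.47
ee_pos: [560.9, 11.6, 249.3]
tool_rot: [-0.0, 0.982, -0.19, 0.001]
wrist_force: [-1.3, 1.4, 6.3]
opening: 20.3
finger_force: 58.6
```

```bash
python3 -c "
from h import *
rep()"
```

```text
t 21.47 p [560.9  11.6 249.3] ydir -111.91 z [ 0.001  0.    -1.   ] j6 1.90 F [-1.3  1.4  6.3] M [0.202 0.167 0.196] open 20.3 ff 58.6
```

Request:
jog_arm([
  [[0, 0, 0], 1, 0.15],
])

```text
t: 21.55
ee_pos: [560.9, 11.6, 249.3]
tool_rot: [-0.0, 0.98, -0.199, 0.001]
wrist_force: [-1.0, 1.7, 6.5]
opening: 20.0
finger_force: 58.6
```

```bash
python3 -c "
from h import *
rep()"
```

```text
t 21.55 p [560.9  11.6 249.3] ydir -112.91 z [ 0.001  0.    -1.   ] j6 1.92 F [-1.   1.7  6.5] M [0.179 0.258 0.193] open 20.0 ff 58.6
```

Request:
jog_arm([
  [[0, 0, 0], 1, 0.15],
])

```text
t: 21.63
ee_pos: [560.9, 11.6, 249.3]
tool_rot: [-0.0, 0.978, -0.207, 0.001]
wrist_force: [-1.3, 0.8, 5.5]
opening: 20.1
finger_force: 58.6
```

```bash
python3 -c "
from h import *
rep()"
```

```text
t 21.63 p [560.9  11.6 249.3] ydir -113.91 z [ 0.001  0.    -1.   ] j6 1.93 F [-1.3  0.8  5.5] M [0.166 0.215 0.234] open 20.1 ff 58.6
```

Request:
jog_arm([
  [[0, 0, 0], 1, 0.15],
])

```text
t: 21.72
ee_pos: [560.9, 11.6, 249.3]
tool_rot: [-0.0, 0.976, -0.216, 0.001]
wrist_force: [-1.2, 1.7, 7.1]
opening: 20.0
finger_force: 58.6
```

```bash
python3 -c "
from h import *
rep()"
```

```text
t 21.72 p [560.9  11.6 249.3] ydir -114.90 z [ 0.001  0.    -1.   ] j6 1.95 F [-1.2  1.7  7.1] M [0.172 0.239 0.194] open 20.0 ff 58.6
```

Request:
jog_arm([
  [[0, 0, 0], 1, 0.15],
])

```text
t: 21.8
ee_pos: [560.9, 11.7, 249.3]
tool_rot: [-0.0, 0.975, -0.224, 0.001]
wrist_force: [-0.6, 0.7, 6.1]
opening: 20.4
finger_force: 58.6
```

```bash
python3 -c "
from h import *
rep()"
```

```text
t 21.80 p [560.9  11.7 249.3] ydir -115.90 z [ 0.001  0.    -1.   ] j6 1.97 F [-0.6  0.7  6.1] M [0.179 0.23  0.227] open 20.4 ff 58.6
```

Request:
jog_arm([
  [[0, 0, 0], 1, 0.15],
])

```text
t: 21.88
ee_pos: [560.9, 11.6, 249.3]
tool_rot: [-0.0, 0.973, -0.233, 0.001]
wrist_force: [-1.2, 2.2, 5.9]
opening: 19.9
finger_force: 58.6
```

```bash
python3 -c "
from h import *
rep()"
```

```text
t 21.88 p [560.9  11.6 249.3] ydir -116.90 z [ 0.001  0.    -1.   ] j6 1.99 F [-1.2  2.2  5.9] M [0.213 0.21  0.255] open 19.9 ff 58.6
```

The estimated jaw force is about 12.3 N, so I'm letting go.

Request:
jog_arm([
  [[0, 0, 0], 0, 0.15],
  [[0, 0, 0], 0, 0.3],
  [[0, 0, 0], 0, 0.5],
  [[0, 0, 0], 0, 0.6],
  [[0, 0, 0], 0, 0.6],
  [[0, 0, -1], 0, 0.6],
  [[0, 0, -3], 0, 0.6],
  [[0, 0, -3], 0, 0.6],
  [[0, 0, -2], 0, 0.6],
  [[0, 0, 0], 0, 0.6],
])

```text
t: 22.72
ee_pos: [562.5, 11.3, 343.6]
tool_rot: [-0.001, 0.973, -0.232, 0.005]
wrist_force: [1.0, 0.5, -0.2]
opening: 51.0
finger_force: 0.0
```

Request:
jog_arm([
  [[1.5, 2.7, 0], 0, 0.6],
  [[1.5, 2.7, 0], 0, 0.6],
  [[1.5, 2.7, 0], 0, 0.6],
  [[1.5, 2.7, 0], 0, 0.6],
  [[1.5, 2.7, 0], 0, 0.6],
  [[0, 0, 0], 0, 0.6],
  [[0, 0, 0], 0, 0.6],
])

```text
t: 23.3
ee_pos: [566.4, -144.5, 337.7]
tool_rot: [-0.0, 0.972, -0.234, -0.0]
wrist_force: [-0.2, 0.8, -0.6]
opening: 51.0
finger_force: 0.0
```

```bash
python3 - <<'E'
from h import *
rep()
t=np.mean([manip.get_image('top') for _ in range(4)],0).astype('u1')
cv2.imwrite('pics/p6.png',cv2.resize(t[145:245,255:375],None,fx=6,fy=6,interpolation=cv2.INTER_CUBIC))
E
```

```text
t 23.30 p [ 566.4 -144.5  337.7] ydir -117.06 z [-0.001  0.    -1.   ] j6 1.72 F [-0.2  0.8 -0.6] M [ 0.059  0.026 -0.014] open 51.0 ff 0.0
```

View pics/p6.png

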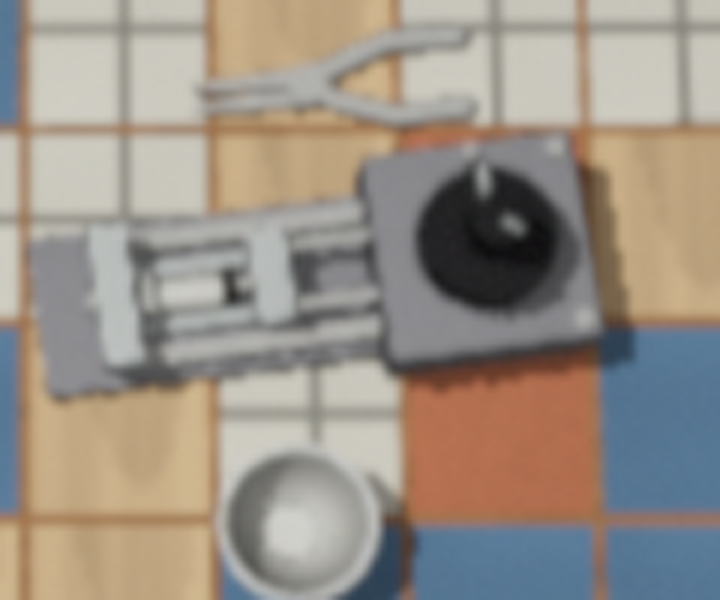

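The ring pointer (484,180) still faces the stud (470,150). The knob pointer has turned to (512,225), the bead sits against the stop with its end at about (157,290), and the other items have not moved. Handing in.

```bash
python3 -c "
from rig import manip
print(manip.hand_in())"
```

```text
the job is handed in; nothing more can be done
None
```

The job is handed in: the ring pointer lines up with the stud to within what the camera can show, and the knob was turned clockwise to an estimated 12 N jaw force (by feel, give or take about 1 N) and released, leaving the bead against the back stop; hand-in returned no verdict.

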